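Seat a drying peg in its holder and lock it

TASK

Take the steel peg out of the tray, set its keyed foot into the recess of the peg holder and shuffle it about under light pressure (never more than about 25 N between peg and holder) until it drops fully home in the keyed hole, upright. Let go of it, then push the sliding latch all the way across over its foot to lock it in. Leave the pots, trowel, scoop, jar and rake where they are.

Things in the scene. Friction and masses are not known exactly. Their poses are not given: they have to be found in the camera images.
- peg_center (a point): Steel peg, about 0.27 kg, standing loose in the tray: foot 26 mm (own x) by 48 mm (own y) by 20 mm high, with a square shank 14 by 14 mm, 62 mm tall on its middle (82 mm in all). This point is its centre, on the shank's axis 41 mm above the foot's underside; z up the shank, y along the foot's long side. A half turn makes no difference. Fully home, it is 49 mm above the holder's underside.
- recess (a point): Middle of the open recess in the fixed holder, level with the holder's top face: 44 mm (x) by 64 mm (y), 8 mm deep. Its floor is a clamped aluminium plate with one keyed hole 29 mm (x) by 51 mm (y), 14 mm deep, sharp-edged, parallel to the recess. The hole lies off the recess's middle by an unknown amount, up to 5 mm either way in x and 4 mm in y. The plate does not move.
- holder: The fixed steel peg holder, a block 100 mm (x) by 180 mm (y) by 30 mm high, reaching 55 mm to -y and 125 mm to +y of its origin, which is on the underside straight below the recess's middle. z up. A peg resting on the recess's floor has its centre 63 mm above the underside; fully home 49 mm, its foot's top then 2 mm below the holder's top face.
- latch_tab (a point): Upright tab of the latch, 24 mm (holder x) by 8 mm (holder y), its top 28 mm above the holder's top face; this point is its middle, 17.5 mm above that face. A flat bar, 24 by 6 mm, runs 60 mm from it towards the recess on the holder's top, under a strap 12 mm high 53 mm from the recess. Pushed along holder -y it slides over the peg's foot; a foot not fully home blocks it.
- latch (a joint): Latch travel in m: 0 = fully back, clear of the recess (tab's middle 100.5 mm from the recess's middle along holder +y); 0.030 = fully across, at its stop, over the foot and beside the shank. It takes about 2.5 N to slide and stays where it is left.
- tray: Fixed open tray of dark steel, 200 mm (x) by 170 mm (y), walls 4 mm thick and 25 mm high, floor 4 mm thick; origin at the middle of its underside. It holds the peg in its -y half and the rake in its +y half.
- rake_center (a point): Small hand rake lying in the tray along its x, wooden handle 20 mm thick, 46 mm wide steel head, 160 mm long, lies 21 mm high; this point is on its axis. Leave alone.
- pot0: White ceramic flowerpot, 110 mm across, 90 mm high, loose; origin at the middle of its underside. Leave alone.
- pot1: White ceramic flowerpot, 96 mm across, 75 mm high, loose; origin at the middle of its underside. Leave alone.
- pot2: White ceramic flowerpot, 120 mm across, 100 mm high, loose; origin at the middle of its underside. Leave alone.
- trowel: Red plastic hand trowel lying along its x, 250 mm long, 76 mm wide, 26 mm high; origin under its middle. Leave alone.
- scoop: Clear plastic scoop, 90 by 70 by 40 mm high with an 85 mm handle to its -x; origin under the middle of its cup. Leave alone.
- feed: White plastic jar with black cap, 60 mm across, 70 mm high, loose; origin at the middle of its underside. Leave alone.
Not all that is in view belongs to the job. Leave any yellow look-alike of the part that bears peg_center alone. What is shaped like the holder but yellow is not meant.

How it is judged:
On the way, in this order (a step that is already met when the one before it is completed fails the run):
1. the peg is lifted out of the tray (z of peg_center in the frame of tray above 0.075 m), for 0.1 s.
2. the peg's foot is fully home in the keyed hole, the latch still back (x of peg_center in the frame of holder between -0.012 and 0.012 m and y of peg_center in the frame of holder between -0.012 and 0.012 m and z of peg_center in the frame of holder between 0.04 and 0.052 m and angle between peg_center's own z axis and vertical below 0.1 rad and value of joint latch below 0.012 m), for 0.2 s.
3. the latch is pushed across over the foot, the peg let go (x of peg_center in the frame of holder between -0.012 and 0.012 m and y of peg_center in the frame of holder between -0.012 and 0.012 m and z of peg_center in the frame of holder between 0.04 and 0.052 m and angle between peg_center's own z axis and vertical below 0.1 rad and contact force between the fingers and peg below 0.1 N and value of joint latch above 0.026 m), for 0.2 s.
At the end, for the whole second after the job is handed in: The peg stands in the keyed hole, its foot home to within 3 mm of the bottom, within 12 mm of the recess's middle in x and y, upright within 0.1 rad and at rest, not touched by the fingers; the latch is at 26 mm or more of its 30 mm travel (all of step 3 and linear speed of peg below 0.02 m/s).
It fails at once if more than 25 N between the peg and the holder (contact force between peg and holder above 25 N).
It fails at once if a pot, the trowel, the scoop, the jar or the rake is moved more than 30 mm (distance of any of rake_center, pot0, pot1, pot2, trowel, scoop, feed from where it was at the start of the episode above 0.03 m).
It also fails if it takes over 72 s, if anything falls off the work surface, if the arm or the gripper's body presses on something with over 40 N, if the wrist force passes 120 N, or if a joint passes its speed limit or range.

ROBOT

A 6-joint arm with a two-finger parallel gripper is mounted at the origin on the work surface. World frame = base frame: x ahead of the robot, y to its left, z up, the work surface at z = 0. Lengths are in m, angles in rad, forces in N, time in s.
With the tool pointing down it reaches from about 0.275 to 0.825 m from the base axis. Payload 5.2 kg.
Tool frame: the origin (TCP) lies midway between the tips of the shut fingers; the grasp point (between the pads) lies 19 mm behind it; x points along the fingers, y is the direction in which the jaws open and shut, and the axes are right-handed (so a half turn about x gives the same grasp; the last joint's range is limited). The gripper opens to 93 mm and grips with 3 to 60 N. Pads are 15 mm wide; open, the fingers measure 128 mm over their backs; the gripper's body (75 mm by 188 mm) begins 65 mm behind the grasp point.
Start: joints at [-1.431, 0.259, 1.535, -0, 1.348, -0.203], TCP at [0.185, -0.518, 0.219] pointing down, gripper open.
Joint ranges: [-3.14, 3.14], [-0.91, 2.08], [0.19, 2.58], [-1.22, 4.36], [0.22, 2.71], [-3.12, 3.12]. Speed limits (rad/s): [2.57, 2.57, 3.14, 3.14, 3.14, 3.14].

INTERFACE

Orientations are given as a unit quaternion [w, x, y, z].
In Python, from station import state, viewer, arm gives the robot as it stands.
- The arm moves only by the tool drive_tool, never from a script. Its argument "series" is one flat list of numbers, 5 for each row, row after row: the shift along the tool's x, y, z in mm, then the turn about the tool's x in rad, then the finger opening in mm, from 0 to 93. A call has 1 to 8 rows; each row is the pose to reach, as a shift and turn from the pose commanded when the call began, along the tool's axes at that moment; what a row does not reach only later rows make up. A row lasts 1/12 s, in which the tool goes at most 41.7 mm and 7.16 degrees, less where a joint would pass 70% of its speed; a pose out of reach is approached as far as the arm can. A call with a gripper value outside its range is refused whole. The fingers move at their own pace and stop on an object; "force" is the grip in N (left out, the last holds). Time passes only in rows, so rows that repeat a pose let the fingers close. It gives the time, the measured TCP pose, the force and the opening at its end, in the units of the state.
- state(): the state, without advancing time (a new reading comes with each control period).
- viewer.get_image(name): name is "scene" or "top" or "wrist"; returns the picture (420x560x3 uint8, red, green, blue); there is no depth.
- viewer.calibration(name): a dict with "intrinsics" (3x3 intrinsics, pixels), "extrinsics" (4x4, takes a point from world to camera coordinates). Camera axes: x right, y down, z forward; pixel columns grow to the right and rows downward; lengths in m; the calibration is good to about 2 mm. A picture is of the moment at which its call begins: read the wrist's pose just before it. calibration takes no time and is no camera call; for the wrist camera it gives the pose at the moment of the call.
- arm.finish_job(): hands the job in, once; it reports no verdict.
The state is a dict: "t": time; "joints": joint angles; "joint_vel": joint speeds; "effort": joint torques, N m; "tool_pos": TCP position; "tool_rot": TCP orientation; "contact_force": force on the tool from outside, world axes, zero at the start; "ft_torque": the same for the moment, N m; "gripper_width": finger opening in m.
Only numpy, scipy, OpenCV 4.12 (cv2) and the standard library are available. Lean on these libraries where they do the work, as an engineer would, in place of code of your own. Each camera call takes 0.05 s, during which the arm holds its last target.

## Working session

There is one attempt and no reset: what is moved stays moved. The work goes in short steps, Python scripts to look and compute and a tool call to move; the robot and the scene stay as the last step left them, time stands still between calls to the robot, and variables do not carry over. Pictures are saved under pics/ and viewed, and the job is handed in when it is done.

Besides the shell and the picture viewer there is one more tool, called as a command line: name --argument value ..., lists and objects as JSON in quotes. drive_tool: Moves the arm, as the interface text tells. Its arguments: {"type":"object","properties":{"series":{"type":"array","items":{"type":"number"}},"force":{"type":"number"}},"required":["series"]}

```bash
ls; mkdir -p pics; python3 - <<'E'
from station import state, viewer, arm
import cv2
s=state(); print(s)
for n in("scene","top","wrist"):
    c=viewer.calibration(n); print(n,c)
    cv2.imwrite(f"pics/{n}0.png",viewer.get_image(n)[:,:,::-1])
E
```

```text
pics
{'t': 0.0, 'joints': array([-1.43081916e+00,  2.59330731e-01,  1.53611294e+00,  9.32106605e-07,
        1.34800520e+00, -2.02828433e-01]), 'joint_vel': array([ 4.19904374e-04, -3.50346365e-04,  3.66015969e-05, -5.20291683e-05,
        1.85074604e-03,  2.56343824e-04]), 'effort': array([ 6.92599933e-04, -4.37299240e+01, -2.84003073e+01,  7.21650571e-02,
        4.11335542e-02, -1.45780041e-04]), 'tool_pos': array([ 0.18479891, -0.51742278,  0.21781235]), 'tool_rot': array([ 0.11995144,  0.69676582,  0.12126331, -0.69672394]), 'contact_force': array([ 0.51885986,  1.06743144, -0.64279676]), 'ft_torque': array([ 0.00626955,  0.0156132 , -0.01911598]), 'gripper_width': 0.0931947824630709}
scene {'intrinsics': array([[430.93332951,   0.        , 284.93630191],
       [  0.        , 430.93332951, 210.9250445 ],
       [  0.        ,   0.        ,   1.        ]]), 'extrinsics': array([[-0.58947604,  0.80767228,  0.01354545,  0.33403173],
       [ 0.41566119,  0.31766141, -0.85224234, -0.1494425 ],
       [-0.69263538, -0.49674612, -0.52297181,  1.66826506],
       [ 0.        ,  0.    
[... 300 characters left out ...]
4e-03],
       [-9.73443909e-01,  1.16659903e-02, -2.28628214e-01,
         5.54816433e-01],
       [ 2.28633757e-01, -8.74181559e-04, -9.73512116e-01,
         1.08031250e+00],
       [ 0.00000000e+00,  0.00000000e+00,  0.00000000e+00,
         1.00000000e+00]])}
wrist {'intrinsics': array([[309.62028927,   0.        , 277.97704258],
       [  0.        , 309.62028927, 207.32286199],
       [  0.        ,   0.        ,   1.        ]]), 'extrinsics': array([[ 0.3368743 , -0.9415473 , -0.0020956 , -0.55011645],
       [-0.91378564, -0.3274764 ,  0.24032274, -0.02841296],
       [-0.22696149, -0.07904363, -0.97069078,  0.3890212 ],
       [ 0.        ,  0.        ,  0.        ,  1.        ]])}
```

View pics/scene0.png

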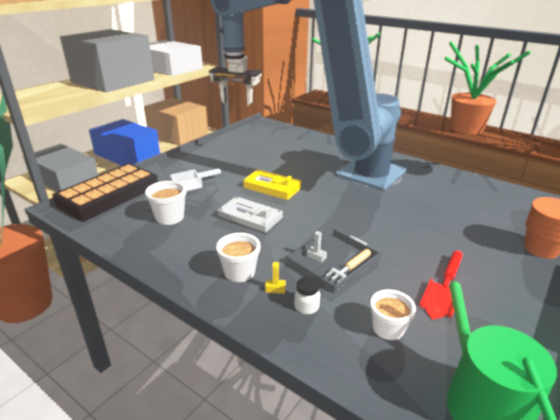

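View pics/top0.png

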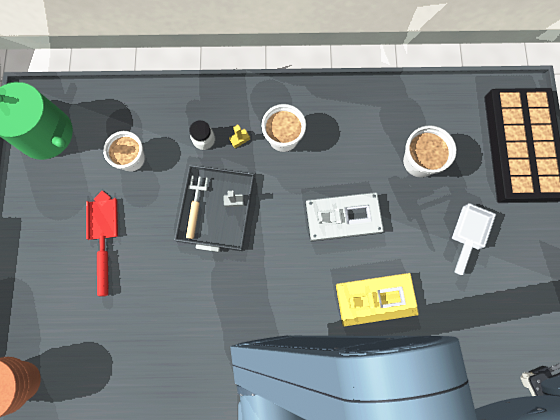

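View pics/wrist0.png

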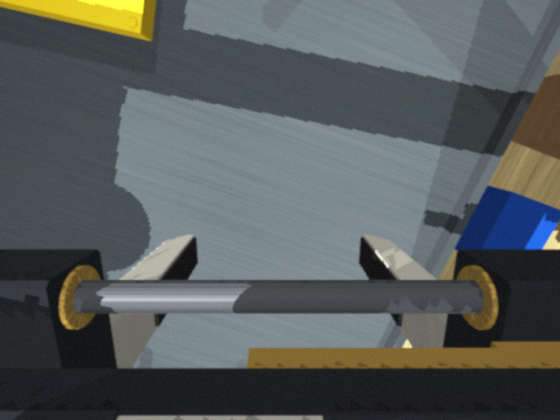

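The top view shows the tray at about (215,208) with the peg near (233,197). The white holder is at (345,217), with its recess near (357,214) and the latch to its left. I'll zoom in to measure.

```bash
cat > h.py <<'E'
import numpy as np, cv2
from station import state, viewer, arm
def ray(n,u,v,z,c=None):
    c=c or viewer.calibration(n);K=c["intrinsics"];E=c["extrinsics"];R=E[:3,:3];t=E[:3,3]
    o=-R.T@t;d=R.T@np.linalg.inv(K)@np.array([u,v,1.]);return o+d*(z-o[2])/d[2]
def proj(n,p,c=None):
    c=c or viewer.calibration(n);K=c["intrinsics"];E=c["extrinsics"]
    q=K@(E[:3,:3]@np.array(p)+E[:3,3]);return q[:2]/q[2]
def crop(img,x0,y0,x1,y1,s,fn):
    a=cv2.resize(img[y0:y1,x0:x1,::-1],None,fx=s,fy=s,interpolation=cv2.INTER_CUBIC);cv2.imwrite(fn,a)
E
python3 - <<'E'
from h import *
i=cv2.imread("pics/top0.png")[:,:,::-1]
crop(i,165,155,265,260,6,"pics/c1.png")
crop(i,295,180,395,250,8,"pics/c2.png")
E
```

```text
(no output)
```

View pics/c1.png

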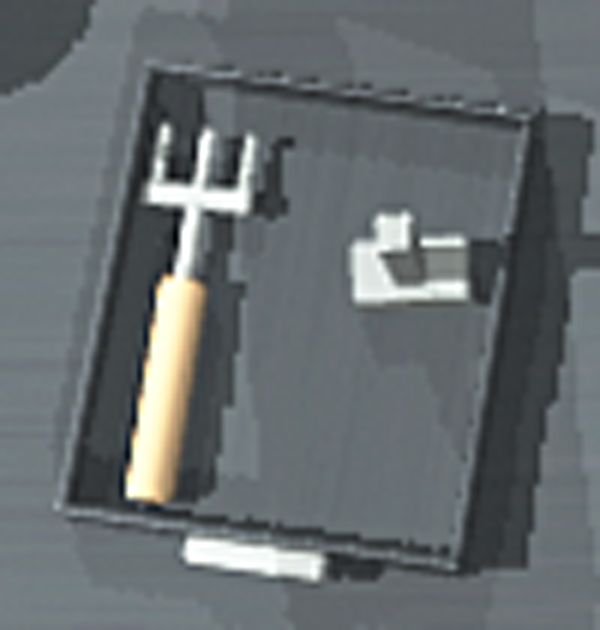

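View pics/c2.png

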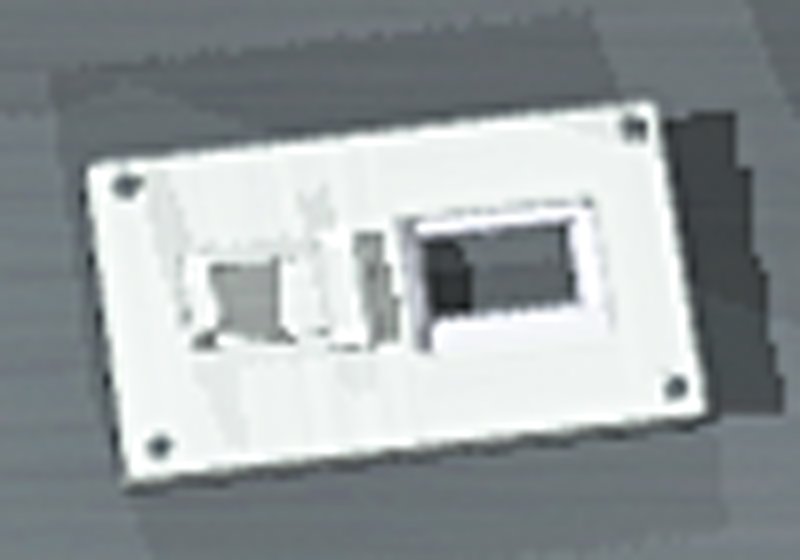

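```bash
python3 - <<'E'
from h import *
np.set_printoptions(precision=4,suppress=True)
def f(x,y): return 295+x/8-.44,180+y/8-.44
P=[ray("top",*f(*q),.03)for q in[(88,165),(655,103),(705,412),(125,490)]]
P=np.array(P);print(P,[np.linalg.norm(P[i]-P[(i+1)%4]) for i in range(4)])
yd=(P[0]+P[3]-P[1]-P[2]);yd/=np.linalg.norm(yd);c=P.mean(0);print("yaw y",np.arctan2(-yd[0],yd[1]),"recess",c-.035*yd)
R=[ray("top",*f(*q),.022) for q in[(425,235),(575,220),(578,300),(475,312)]];print("hole",R)
R=[ray("top",*f(*q),.03) for q in[(400,218),(592,203),(608,337),(428,352)]];print("recess corners",np.array(R),np.mean(R,0))
def g(x,y): return 165+x/6-.42,155+y/6-.42
print("shank",ray("top",*g(395,224),.086))
F=np.array([ray("top",*g(*q),.024) for q in[(353,240),(468,237),(469,300),(356,304)]]);print("foot",F,F.mean(0))
T=np.array([ray("top",*g(*q),.025) for q in[(150,66),(542,115),(462,572),(62,512)]]);print("tray",T,T.mean(0))
c=viewer.calibration("wrist")["extrinsics"];print("wristcam",-c[:3,:3].T@c[:3,3], state()['tool_pos'])
from scipy.spatial.transform import Rotation as Ro
q=state()['tool_rot'];print(Ro.from_quat(q[[1,2,3,0]]).as_matrix())
E
```

```text
[[ 0.5753 -0.0642  0.03  ]
 [ 0.5934 -0.2443  0.03  ]
 [ 0.494  -0.254   0.03  ]
 [ 0.4717 -0.0732  0.03  ]] [np.float64(0.18097376940626975), np.float64(0.09986787908348166), np.float64(0.1821969644661739), np.float64(0.1040346148942812)]
yaw y 0.1114463900704893 recess [ 0.5375 -0.1937  0.03  ]
hole [array([ 0.5532, -0.1707,  0.022 ]), array([ 0.5575, -0.2184,  0.022 ]), array([ 0.5316, -0.218 ,  0.022 ]), array([ 0.5282, -0.1854,  0.022 ])]
recess corners [[ 0.557  -0.1619  0.03  ]
 [ 0.5611 -0.2226  0.03  ]
 [ 0.5181 -0.2252  0.03  ]
 [ 0.514  -0.1688  0.03  ]] [ 0.5375 -0.1946  0.03  ]
shank [0.5843 0.1197 0.086 ]
foot [[0.594  0.1442 0.024 ]
 [0.5947 0.0954 0.024 ]
 [0.5672 0.0948 0.024 ]
 [0.5661 0.1425 0.024 ]] [0.5805 0.1193 0.024 ]
tray [[0.6722 0.2328 0.025 ]
 [0.6481 0.064  0.025 ]
 [0.4517 0.0968 0.025 ]
 [0.4787 0.2629 0.025 ]] [0.5627 0.1641 0.025 ]
wristcam [ 0.2477 -0.4966  0.3834] [ 0.1848 -0.5176  0.218 ]
[[-0.0002  0.3361 -0.9418]
 [ 0.0014 -0.9418 -0.3361]
 [-1.     -0.0014 -0.0003]]
```

drive_tool --series '[0,-187,-441,-0.9,93,0,-187,-441,-0.9,93,0,-187,-441,-0.9,93,0,-187,-441,-0.9,93,0,-187,-441,-0.9,93,0,-187,-441,-0.9,93,0,-187,-441,-0.9,93,0,-187,-441,-0.9,93]'

```text
t: 0.82
tool_pos: [0.4312, -0.2905, 0.2186]
tool_rot: [-0.413, -0.574, -0.414, 0.574]
contact_force: [0.4, -1.2, 0.8]
gripper_width: 0.0929
```

drive_tool --series '[20,70,-125,-0.433,93,20,70,-125,-0.433,93,20,70,-125,-0.433,93,20,70,-125,-0.433,93,20,70,-125,-0.433,93,20,70,-125,-0.433,93]'

```text
t: 1.32
tool_pos: [0.5368, -0.1955, 0.1979]
tool_rot: [0.525, 0.472, 0.526, -0.473]
contact_force: [-1.2, 0.6, 0.1]
gripper_width: 0.0928
```

```bash
python3 - <<'E'
from h import *
import json
s=state();c=viewer.calibration("wrist");im=viewer.get_image("wrist")
print(s['tool_pos'],s['contact_force'])
cv2.imwrite("pics/w1.png",im[:,:,::-1]);np.savez("w1.npz",E=c["extrinsics"],K=c["intrinsics"])
E
```

```text
[ 0.5368143  -0.19550469  0.19791072] [-1.17364058  0.57393348  0.05984779]
```

View pics/w1.png

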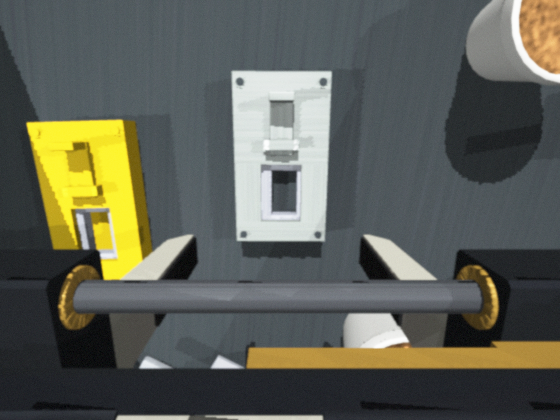

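```bash
python3 - <<'E'
from h import *
i=cv2.imread("pics/w1.png")[:,:,::-1]
crop(i,225,65,340,250,3,"pics/c3.png")
crop(i,250,155,310,230,8,"pics/c4.png")
E
```

```text
(no output)
```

View pics/c3.png

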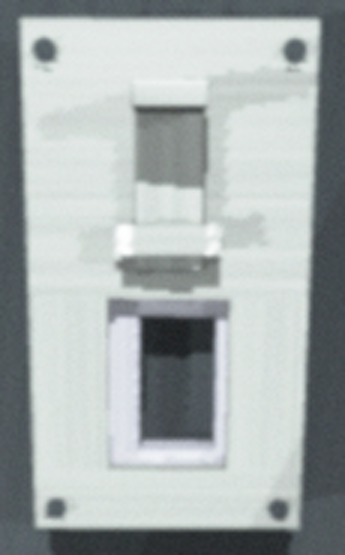

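View pics/c4.png

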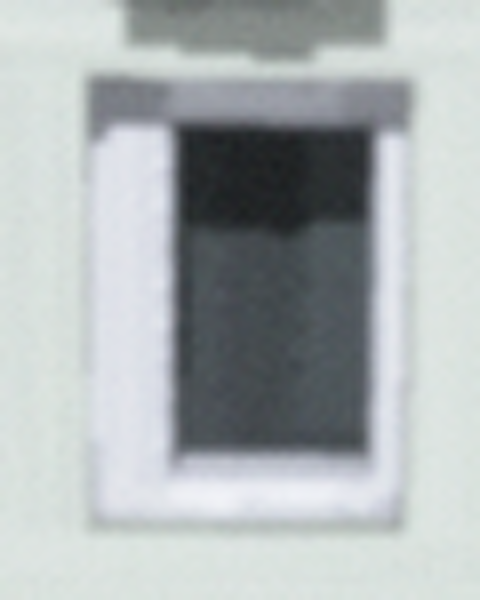

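```bash
python3 - <<'E'
from h import *
np.set_printoptions(precision=4,suppress=True)
d=np.load("w1.npz");c={"intrinsics":d["K"],"extrinsics":d["E"]}
f3=lambda x,y:(225+x/3-.33,65+y/3-.33)
f4=lambda x,y:(250+x/8-.44,155+y/8-.44)
P=np.array([ray("w",*f3(*q),.03,c) for q in[(20,17),(320,17),(299,528),(38,528)]]);print(P,[np.linalg.norm(P[i]-P[(i+1)%4]) for i in range(4)])
yd=(P[0]+P[1]-P[2]-P[3])[:2];yd/=np.linalg.norm(yd);yaw=np.arctan2(-yd[0],yd[1]);xd=np.array([yd[1],-yd[0]])
print("yaw",yaw,"recess from outline",P.mean(0)[:2]-.035*yd)
S=np.array([ray("w",*f3(*q),.03,c) for q in[(45,50),(294,50),(279,510),(56,509)]]);sd=(S[0]+S[1]-S[2]-S[3])[:2];print("screws yaw",np.arctan2(-sd[0],sd[1]),S.mean(0))
R=np.array([ray("w",*f4(*q),.03,c) for q in[(90,80),(410,80),(402,526),(90,526)]]);r=R.mean(0)[:2];print("recess",r,[np.linalg.norm(R[i]-R[(i+1)%4])*1e3 for i in range(4)])
print("cam",-c["extrinsics"][:3,:3].T@c["extrinsics"][:3,3])
def loc(q,z):p=ray("w",*f4(*q),z,c)[:2]-r;return np.array([p@xd,p@yd])*1e3
for n,q in dict(L=(175,300),R=(372,300),T=(270,125),B1=(270,452),B2=(270,475)).items():
    print(n,loc(q,.022),loc(q,.008))
E
```

```text
[[ 0.4772 -0.0772  0.03  ]
 [ 0.5766 -0.0666  0.03  ]
 [ 0.5953 -0.2457  0.03  ]
 [ 0.4968 -0.2564  0.03  ]] [np.float64(0.09997071482920256), np.float64(0.18009013367292762), np.float64(0.0990776044371971), np.float64(0.18021360204803855)]
yaw 0.10677508556547106 recess from outline [ 0.5402 -0.1963]
screws yaw 0.1051897912637306 [ 0.5364 -0.1629  0.03  ]
recess [ 0.5397 -0.1962] [np.float64(42.886428228616964), np.float64(62.192767538724524), np.float64(43.687815759089524), np.float64(62.217243412084024)]
cam [ 0.5306 -0.1308  0.3633]
L [-10.1787  -0.4674] [-10.5105  -3.1919]
R [17.4398 -0.4394] [18.2409 -3.1627]
T [ 3.0262 24.0893] [ 3.2361 22.3722]
B1 [  3.2442 -22.4665] [  3.463  -26.0933]
B2 [  3.2601 -25.8556] [  3.4796 -29.6215]
```

drive_tool --series '[0,78,-308,0.106,93,0,78,-308,0.106,93,0,78,-308,0.106,93,0,78,-308,0.106,93,0,78,-308,0.106,93,0,78,-308,0.106,93,0,78,-308,0.106,93,0,78,-308,0.106,93]'

```text
t: 2.03
tool_pos: [0.5819, 0.1196, 0.1993]
tool_rot: [0.499, 0.501, 0.499, -0.5]
contact_force: [0.1, -0.2, -0.7]
gripper_width: 0.0929
```

drive_tool --series '[0,0,0,0,93,0,0,0,0,93,0,0,0,0,93]'

```text
t: 2.28
tool_pos: [0.5819, 0.116, 0.1988]
tool_rot: [-0.499, -0.501, -0.499, 0.501]
contact_force: [-0.3, 0.2, 0.1]
gripper_width: 0.0933
```

```bash
python3 - <<'E'
from h import *
s=state();c=viewer.calibration("wrist");im=viewer.get_image("wrist")
print(s['tool_pos'],s['tool_rot'],s['contact_force'])
cv2.imwrite("pics/w2.png",im[:,:,::-1]);np.savez("w2.npz",E=c["extrinsics"],K=c["intrinsics"])
E
```

```text
[0.58187969 0.11604288 0.19881075] [-0.49947758 -0.50050665 -0.49901806  0.50099523] [-0.27403164  0.24005165  0.08247235]
```

View pics/w2.png

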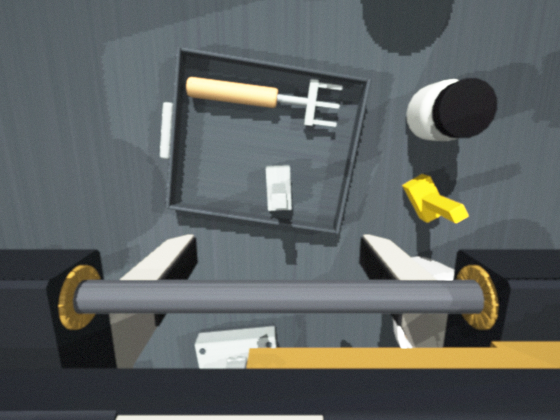

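```bash
python3 - <<'E'
from h import *
i=cv2.imread("pics/w2.png")[:,:,::-1]
crop(i,250,155,310,225,8,"pics/c5.png")
E
```

```text
(no output)
```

View pics/c5.png

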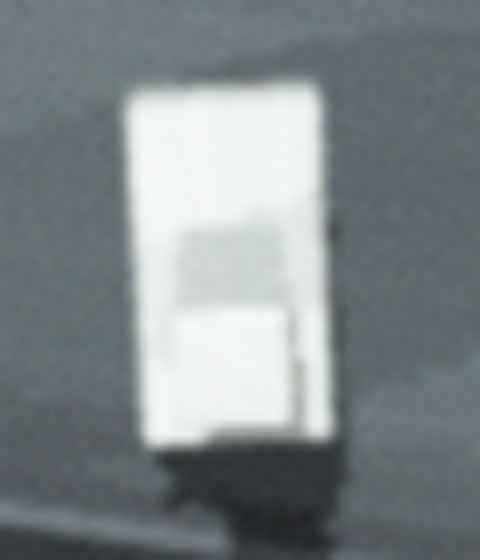

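```bash
python3 - <<'E'
from h import *
np.set_printoptions(precision=4,suppress=True)
d=np.load("w2.npz");c={"intrinsics":d["K"],"extrinsics":d["E"]}
f=lambda x,y:(250+x/8-.44,155+y/8-.44)
T=np.array([ray("w",*f(*q),.086,c) for q in[(170,308),(284,305),(294,430),(178,434)]]);print(T,T.mean(0))
F=np.array([ray("w",*f(*q),.024,c) for q in[(127,92),(320,85),(333,438),(145,445)]]);print(F,F.mean(0))
G=np.array([ray("w",*f(*q),.004,c) for q in[(127,92),(320,85)]]);print(G)
for a,b in((1,2),(0,3)):
    e=F[a]-F[b];print(np.arctan2(-e[0],e[1]),np.linalg.norm(e))
for a,b in((0,1),(3,2)):
    e=F[b]-F[a];print(np.arctan2(e[1],e[0]),np.linalg.norm(e))
    e=T[b]-T[a];print(np.arctan2(e[1],e[0]),np.linalg.norm(e))
E
```

```text
[[0.5757 0.1258 0.086 ]
 [0.5888 0.1261 0.086 ]
 [0.59   0.1114 0.086 ]
 [0.5765 0.111  0.086 ]] [0.5827 0.1186 0.086 ]
[[0.5685 0.1436 0.024 ]
 [0.5949 0.1445 0.024 ]
 [0.5971 0.0946 0.024 ]
 [0.5705 0.0937 0.024 ]] [0.5828 0.1191 0.024 ]
[[0.5677 0.1414 0.004 ]
 [0.5957 0.1423 0.004 ]]
0.043722917608553284 0.049899008558413116
0.039160376461270595 0.049961420753731056
0.034042406313560356 0.02643797523467887
0.024773031154670604 0.013040841450490283
0.03644612041396333 0.026665392696586382
0.033571871639523805 0.01343970145583941
```

drive_tool --series '[0,1,-2.7,-0.04,70,30,1,-2.7,-0.04,60,60,1,-2.7,-0.04,50,90,1,-2.7,-0.04,50,120,1,-2.7,-0.04,50,145,1,-2.7,-0.04,50,162,1,-2.7,-0.04,50,162,1,-2.7,-0.04,50]'

```text
t: 3.0
tool_pos: [0.58, 0.1182, 0.0328]
tool_rot: [0.507, 0.489, 0.511, -0.493]
contact_force: [-0.2, -0.5, 0.2]
gripper_width: 0.0505
```

```bash
python3 - <<'E'
from h import *
s=state();c=viewer.calibration("wrist");im=viewer.get_image("wrist")
print(s['tool_pos'],s['tool_rot'],s['contact_force'])
cv2.imwrite("pics/w3.png",im[:,:,::-1])
E
```

```text
[0.58003971 0.11823351 0.03279949] [ 0.50705032  0.48899342  0.51064896 -0.49297367] [-0.18067107 -0.47136496  0.15767538]
```

View pics/w3.png

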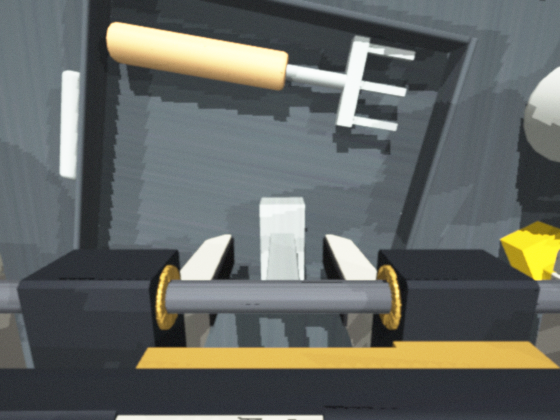

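drive_tool --series '[-2,2.8,0,0,50,-2,2.8,0,0,30,-2,2.8,0,0,10,-2,2.8,0,0,8,-2,2.8,0,0,8,-2,2.8,0,0,8,-2,2.8,0,0,8,-2,2.8,0,0,8]' --force 40

```text
t: 3.72
tool_pos: [0.5855, 0.1209, 0.0388]
tool_rot: [0.51, 0.49, 0.51, -0.49]
contact_force: [-2.2, -0.6, 2.7]
gripper_width: 0.0137
```

drive_tool --series '[-2,0,0,0,8,-2,0,0,0,8,-20,0,0,0,8,-40,0,0,0,8,-60,0,0,0,8,-80,0,0,0,8,-80,0,0,0,8,-80,0,0,0,8]'

```text
t: 4.38
tool_pos: [0.5865, 0.1208, 0.1191]
tool_rot: [0.51, 0.491, 0.509, -0.49]
contact_force: [-0.4, 0.3, -3.0]
gripper_width: 0.0139
```

```bash
python3 - <<'E'
from h import *
s=state();c=viewer.calibration("wrist");im=viewer.get_image("wrist")
print(s['tool_pos'],s['tool_rot'],s['contact_force'],s['gripper_width'])
cv2.imwrite("pics/w4.png",im[:,:,::-1])
i=viewer.get_image("scene");crop(i,240,180,400,300,5,"pics/s4.png")
E
```

```text
[0.58647242 0.12081231 0.11911953] [ 0.51022256  0.49068896  0.50911032 -0.48959572] [-0.43370065  0.2978659  -2.96941104] 0.013852257796705963
```

View pics/w4.png

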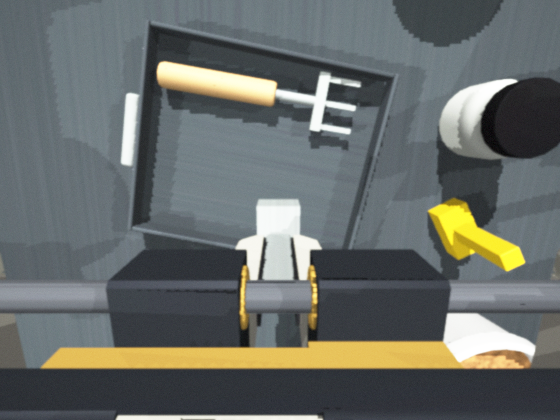

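View pics/s4.png

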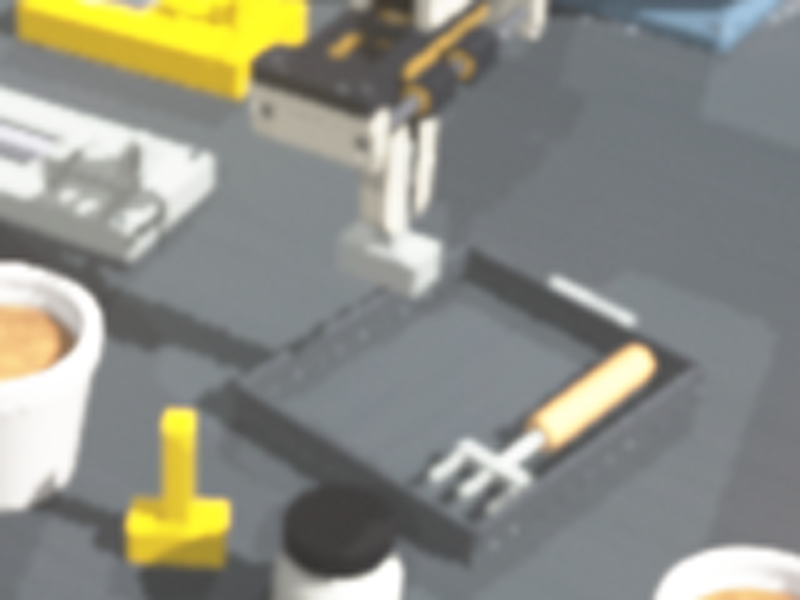

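drive_tool --series '[0,-5,30,0,8,0,-12,70,-0.02,8,0,-19,110,-0.04,8,0,-26,150,-0.067,8,0,-33,190,-0.067,8,0,-40,230,-0.067,8,0,-48,270,-0.067,8,0,-54,300,-0.067,8]'

```text
t: 5.15
tool_pos: [0.5418, -0.1838, 0.1167]
tool_rot: [0.525, 0.473, 0.526, -0.474]
contact_force: [0.1, 0.1, -2.5]
gripper_width: 0.014
```

drive_tool --series '[0,-1,14,0,8,0,-1,14,0,8,0,-1,14,0,8,0,-1,14,0,8]'

```text
t: 5.48
tool_pos: [0.5435, -0.1936, 0.1175]
tool_rot: [0.525, 0.473, 0.527, -0.473]
contact_force: [0.1, 0.0, -3.6]
gripper_width: 0.0141
```

```bash
cat > look.py <<'E'
from h import *
import sys
def look(tag):
    s=state();c=viewer.calibration("wrist");im=viewer.get_image("wrist")
    q=s['tool_rot'];w,x,y,z=q
    yaw=np.arctan2(1-2*(x*x+z*z),2*(x*y-w*z))
    print(s['t'],s['tool_pos'],"yaw",yaw,s['contact_force'],s['gripper_width'])
    cv2.imwrite(f"pics/w{tag}.png",im[:,:,::-1]);np.savez(f"w{tag}.npz",E=c["extrinsics"],K=c["intrinsics"])
    i=viewer.get_image("scene");cv2.imwrite(f"pics/s{tag}.png",i[:,:,::-1])
    i=viewer.get_image("top");cv2.imwrite(f"pics/t{tag}.png",i[:,:,::-1])
if __name__=="__main__": look(sys.argv[1])
E
python3 look.py 5; python3 -c "
from h import *
crop(cv2.imread('pics/s5.png')[:,:,::-1],190,150,310,240,6,'pics/sc5.png')"
```

```text
5.4833 [ 0.54354577 -0.19359453  0.11752107] yaw 0.1064204061867474 [ 0.09205776  0.03423586 -3.64790808] 0.014062770036041812
```

View pics/w5.png

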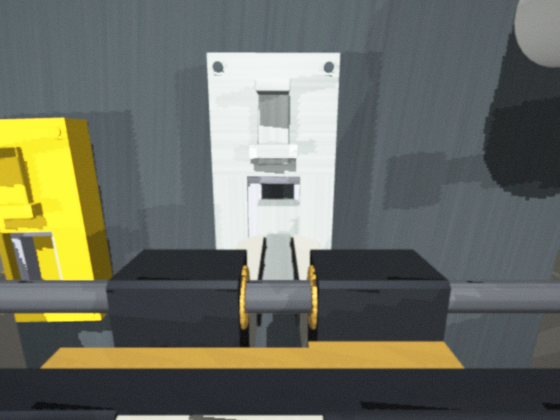

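View pics/sc5.png

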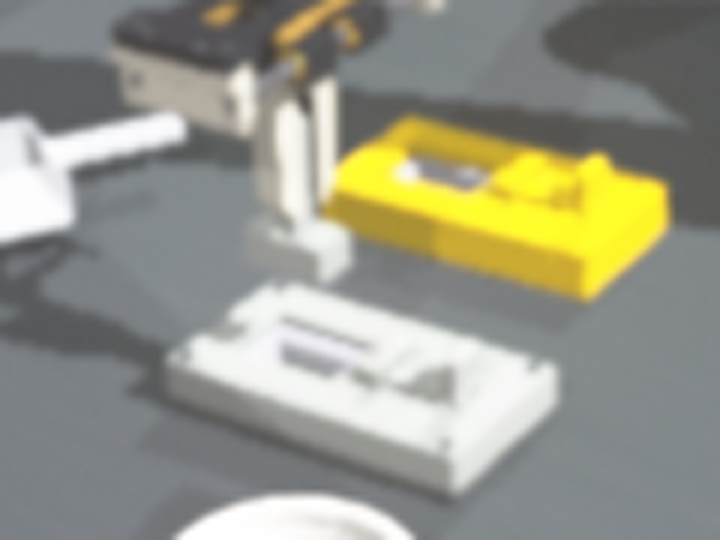

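```bash
python3 -c "
from h import *
crop(cv2.imread('pics/w5.png')[:,:,::-1],235,165,325,250,7,'pics/c6.png')"
```

```text
(no output)
```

View pics/c6.png

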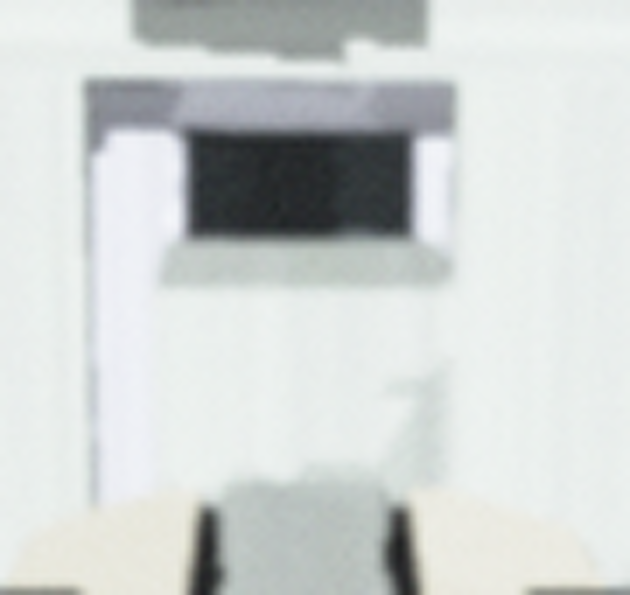

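```bash
python3 - <<'E'
from h import *
np.set_printoptions(precision=2,suppress=True)
d=np.load("w5.npz");c={"intrinsics":d["K"],"extrinsics":d["E"]}
f=lambda x,y:(235+x/7-.43,165+y/7-.43)
xd=np.array([.9944,.1062]);yd=np.array([-.1062,.9944]);o=np.array([.5397,-.1962])
def L(x,y,z):
    p=ray("w",*f(x,y),z,c)[:2]-o;return np.array([p@xd,p@yd])*1e3
zt=.1027;zb=.0827
print("foot top",L(158,284,zt),L(450,284,zt),"bottom",L(179,240,zb),L(432,240,zb))
print("hole L R T",L(187,200,.022),L(413,200,.022),L(300,131,.022))
print("recess TL TR L",L(85,80,.03),L(456,80,.03),L(97,500,.03))
p=np.array([.54355,-.19359])-o;print("tcp",p@xd*1e3,p@yd*1e3)
E
```

```text
foot top [-8.04 24.11] [16.93 24.14] bottom [-7.41 23.64] [16.5  23.67]
hole L R T [-10.08  15.55] [17.63 15.59] [ 3.77 24.12]
recess TL TR L [-21.42  31.44] [22.1  31.49] [-21.15 -20.46]
tcp 4.10562200000002 2.186513999999999
```

drive_tool --series '[10,-0.7,1.2,0,8,20,-0.7,1.2,0,8,30,-0.7,1.2,0,8,40,-0.7,1.2,0,8,48,-0.7,1.2,0,8,50,-0.7,1.2,0,8,50,-0.7,1.2,0,8,50,-0.7,1.2,0,8]'

```text
t: 6.3
tool_pos: [0.5435, -0.1965, 0.0685]
tool_rot: [0.526, 0.473, 0.526, -0.473]
contact_force: [0.4, 0.0, -2.7]
gripper_width: 0.0136
```

```bash
python3 look.py 7; python3 -c "
from h import *
crop(cv2.imread('pics/w7.png')[:,:,::-1],210,125,340,250,6,'pics/c7.png')
crop(cv2.imread('pics/s7.png')[:,:,::-1],190,150,310,240,6,'pics/sc7.png')"
```

```text
6.3 [ 0.5435161  -0.19648555  0.06851057] yaw 0.10585204534207872 [ 4.06809699e-01  9.42530037e-04 -2.65330285e+00] 0.013559205471769253
```

View pics/c7.png

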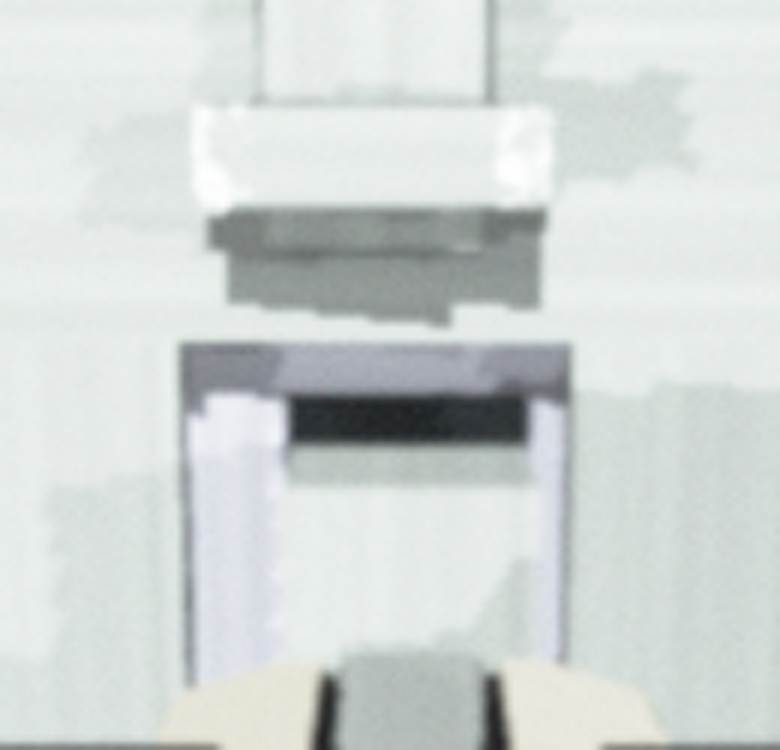

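View pics/sc7.png

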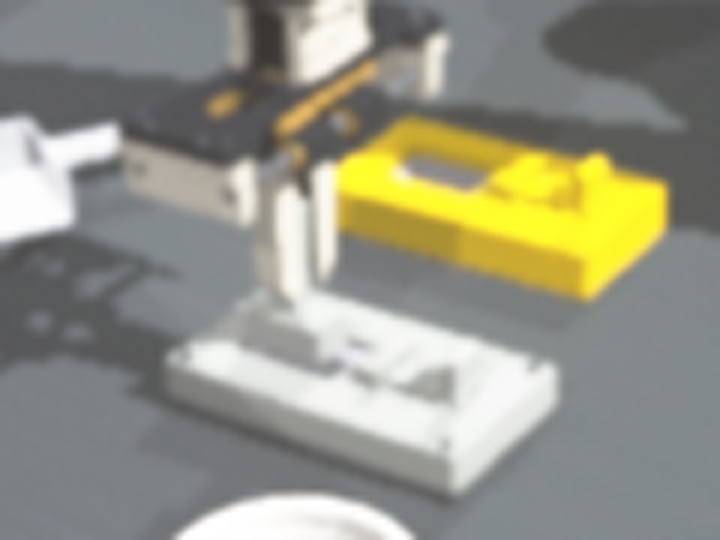

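```bash
cat > m.py <<'E'
from h import *
np.set_printoptions(precision=2,suppress=True)
xd=np.array([.9944,.1062]);yd=np.array([-.1062,.9944]);o=np.array([.5397,-.1962])
def mk(tag,x0,y0,s):
    d=np.load(f"w{tag}.npz");c={"intrinsics":d["K"],"extrinsics":d["E"]}
    def L(x,y,z):
        p=ray("w",x0+x/s-.5+.5/s,y0+y/s-.5+.5/s,z,c)[:2]-o;return np.array([p@xd,p@yd])*1e3
    return L
E
python3 - <<'E'
from m import *
L=mk(7,210,125,6)
print("foot top",L(282,487,.0537),L(536,487,.0537),"bot",L(291,443,.0337),L(530,443,.0337))
print("hole",L(288,420,.022),L(530,420,.022),L(400,397,.022))
print("recess",L(182,345,.03),L(570,345,.03),L(188,600,.03),L(566,600,.03))
E
```

```text
foot top [-8.65 20.84] [16.69 20.85] bot [-9.02 21.  ] [17.33 21.01]
hole [-10.1  21.2] [18.04 21.22] [ 2.93 23.93]
recess [-21.18  31.3 ] [21.82 31.32] [-21.35   1.78] [21.98  1.81]
```

drive_tool --series '[2,0,-1.5,0,8,4,0,-1.5,0,8,6,0,-1.5,0,8,8,0,-1.5,0,8,8,0,-1.5,0,8,8,0,-1.5,0,8]'

```text
t: 6.95
tool_pos: [0.5432, -0.1948, 0.0604]
tool_rot: [0.526, 0.473, 0.526, -0.473]
contact_force: [0.3, 0.5, -3.1]
gripper_width: 0.0139
```

```bash
python3 look.py 8; python3 -c "
from h import *
crop(cv2.imread('pics/w8.png')[:,:,::-1],210,125,340,250,6,'pics/c8.png')"
```

```text
6.95 [ 0.54315479 -0.19482243  0.0604481 ] yaw 0.10601565857435878 [ 0.26450155  0.45793417 -3.05844825] 0.013876557403457194
```

View pics/c8.png

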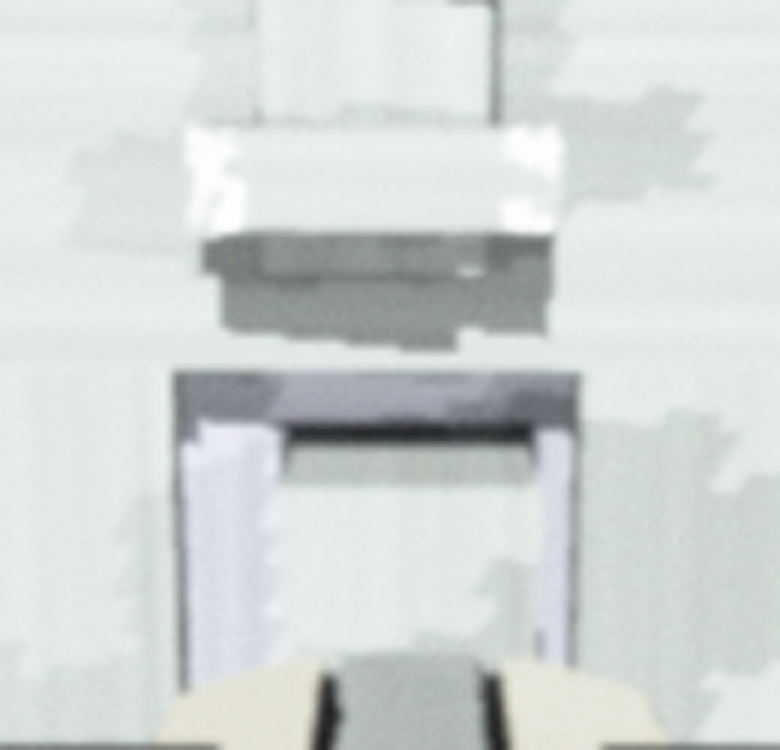

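drive_tool --series '[1,0,0,0,8,2,0,0,0,8,3,0,0,0,8,4,0,0,0,8,4.5,0,0,0,8,5,0,0,0,8]'

```text
t: 7.6
tool_pos: [0.5433, -0.1949, 0.0555]
tool_rot: [0.526, 0.473, 0.526, -0.473]
contact_force: [-0.2, -0.0, -2.9]
gripper_width: 0.0136
```

drive_tool --series '[0.7,0,0,0,8,1.4,0,0,0,8,2,0,0,0,8,2.7,0,0,0,8,3.3,0,0,0,8,4,0,0,0,8]'

```text
t: 8.1
tool_pos: [0.5433, -0.1949, 0.0516]
tool_rot: [0.526, 0.473, 0.526, -0.473]
contact_force: [-0.2, 1.0, -2.5]
gripper_width: 0.0137
```

```bash
python3 look.py 9; python3 -c "
from h import *
crop(cv2.imread('pics/w9.png')[:,:,::-1],210,125,340,250,6,'pics/c9.png')"
```

```text
8.1 [ 0.54333303 -0.19491061  0.05161253] yaw 0.10601046018410148 [-0.20531924  1.03091491 -2.52365141] 0.013739111664283748
```

View pics/c9.png

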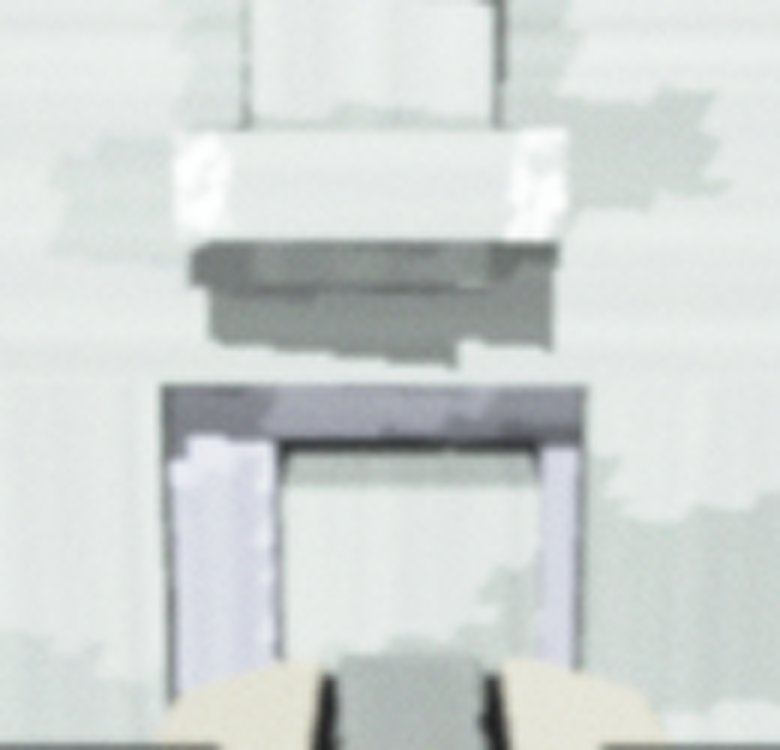

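The foot is inside the hole with clear margins on all visible sides, so I'll keep lowering it.

drive_tool --series '[1,0,0,0,8,2,0,0,0,8,3,0,0,0,8,4,0,0,0,8,5,0,0,0,8,6,0,0,0,8,6.7,0,0,0,8,7,0,0,0,8]'

```text
t: 8.92
tool_pos: [0.5432, -0.1948, 0.0445]
tool_rot: [0.526, 0.473, 0.526, -0.473]
contact_force: [0.3, 0.9, -3.5]
gripper_width: 0.0139
```

drive_tool --series '[0.3,0,0,0,8,0.6,0,0,0,8,0.9,0,0,0,8,0.9,0,0,0,8]'

```text
t: 9.25
tool_pos: [0.5433, -0.1949, 0.0437]
tool_rot: [0.526, 0.473, 0.526, -0.473]
contact_force: [0.3, -0.1, -2.9]
gripper_width: 0.0137
```

drive_tool --series '[0.2,0,0,0,8,0.4,0,0,0,8,0.6,0,0,0,8,0.6,0,0,0,8]'

```text
t: 9.58
tool_pos: [0.5433, -0.1949, 0.0431]
tool_rot: [0.526, 0.473, 0.526, -0.473]
contact_force: [-0.1, 0.8, -2.6]
gripper_width: 0.0141
```

```bash
python3 look.py 10; python3 -c "
from h import *
crop(cv2.imread('pics/w10.png')[:,:,::-1],210,125,340,250,6,'pics/c10.png')
crop(cv2.imread('pics/s10.png')[:,:,::-1],190,150,310,240,6,'pics/sc10.png')"
```

```text
9.5833 [ 0.54327311 -0.19486242  0.04311729] yaw 0.10602838897799789 [-0.05200816  0.75777644 -2.58348946] 0.014086037142771549
```

View pics/c10.png

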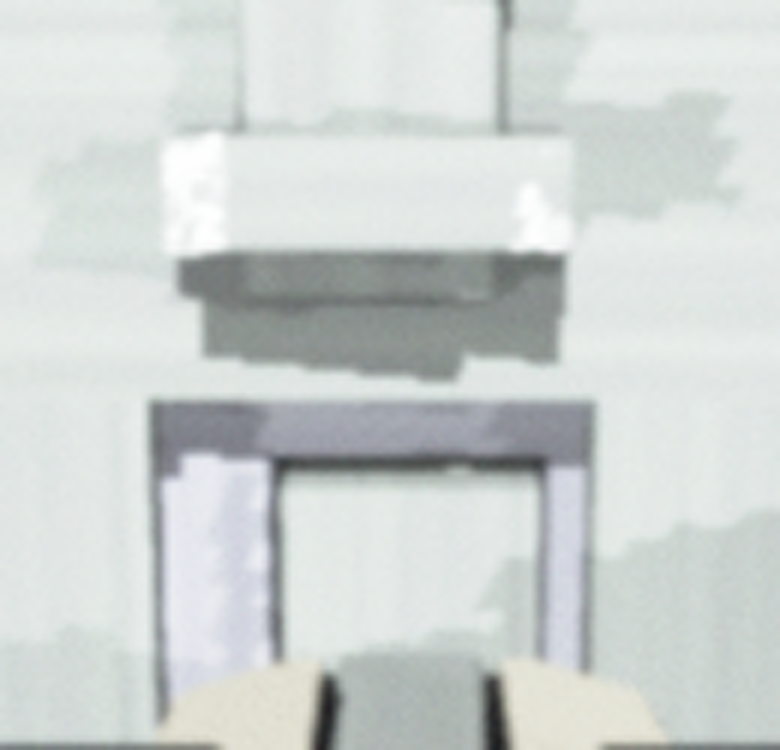

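drive_tool --series '[0.2,0,0,0,8,0.4,0,0,0,8,0.6,0,0,0,8,0.6,0,0,0,8]'

```text
t: 10.07
tool_pos: [0.5434, -0.1949, 0.0428]
tool_rot: [0.526, 0.473, 0.526, -0.473]
contact_force: [-0.5, 0.6, 0.1]
gripper_width: 0.0136
```

drive_tool --series '[0.2,0,0,0,8,0.4,0,0,0,8,0.6,0,0,0,8,0.6,0,0,0,8]'

```text
t: 10.4
tool_pos: [0.5434, -0.1949, 0.0428]
tool_rot: [0.526, 0.473, 0.526, -0.473]
contact_force: [-2.4, 1.9, 5.8]
gripper_width: 0.0138
```

drive_tool --series '[-0.5,0,0,0,8,-0.8,0,0,0,8,-0.8,0,0,0,16,-0.8,0,0,0,30,-0.8,0,0,0,40,-0.8,0,0,0,40,-0.8,0,0,0,40,-0.8,0,0,0,40]'

```text
t: 11.07
tool_pos: [0.5434, -0.1949, 0.0427]
tool_rot: [0.526, 0.473, 0.526, -0.473]
contact_force: [0.6, -0.3, 0.2]
gripper_width: 0.0394
```

drive_tool --series '[-20,0,0,0,40,-50,0,0,0,40,-80,0,0,0,40,-110,0,0,0,40,-110,0,0,0,40,-110,0,0,0,40]'

```text
t: 11.57
tool_pos: [0.5445, -0.1956, 0.1549]
tool_rot: [0.527, 0.473, 0.524, -0.472]
contact_force: [-0.2, -0.4, -0.3]
gripper_width: 0.04
```

```bash
python3 look.py 11; python3 -c "
from h import *
crop(cv2.imread('pics/w11.png')[:,:,::-1],200,40,350,250,3.8,'pics/c11.png')
crop(cv2.imread('pics/s11.png')[:,:,::-1],190,150,310,240,6,'pics/sc11.png')"
```

```text
11.5667 [ 0.54454246 -0.19560167  0.1549368 ] yaw 0.1060270328525072 [-0.15417385 -0.41513435 -0.34381746] 0.039999306108197914
```

View pics/c11.png

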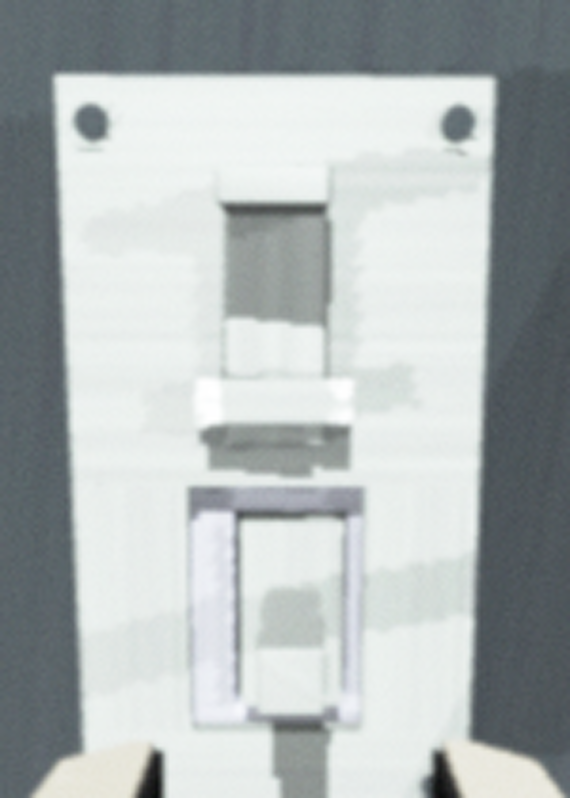

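View pics/sc11.png

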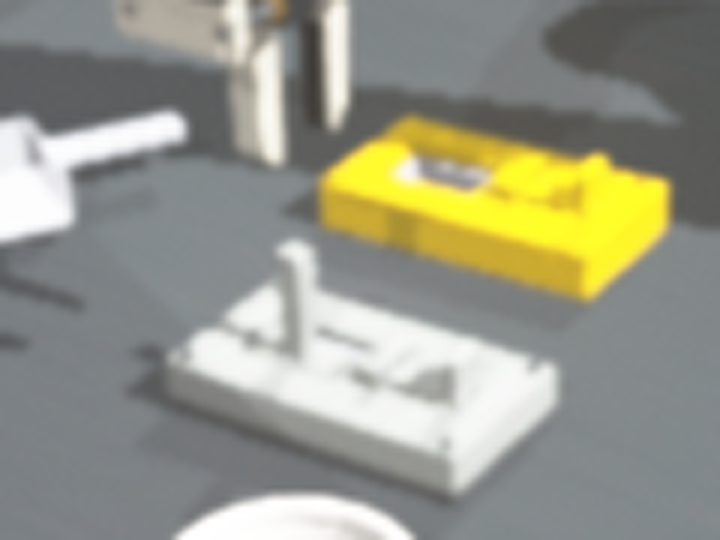

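```bash
python3 - <<'E'
from m import *
L=mk(11,200,40,3.8)
print("tab",L(217,170,.058),L(330,170,.058),L(217,204,.058),L(330,204,.058))
print("shank top",L(258,648,.09),L(326,648,.09),L(258,712,.09),L(326,712,.09))
p=np.array([.54454,-.1956])-o;print(p@xd,p@yd)
E
```

```text
tab [-11.32 100.71] [ 12.28 100.74] [-11.43  94.01] [12.33 94.03]
shank top [-2.54  5.88] [11.2   5.88] [-2.65 -7.66] [11.28 -7.67]
0.004876616000000067 8.263200000000997e-05
```

drive_tool --series '[0,-4.4,-30,0,20,0,-4.4,-65,0,0,0,-4.4,-100,0,0,0,-4.4,-126,0,0,0,-4.4,-126,0,0,0,-4.4,-126,0,0]'

```text
t: 12.22
tool_pos: [0.5247, -0.0686, 0.1515]
tool_rot: [0.526, 0.472, 0.527, -0.472]
contact_force: [0.9, -0.9, -1.0]
gripper_width: 0.0043
```

drive_tool --series '[25,0,0,0,0,50,0,0,0,0,65,0,0,0,0,80,0,0,0,0,80,0,0,0,0,80,0,0,0,0]'

```text
t: 12.72
tool_pos: [0.5249, -0.0709, 0.0715]
tool_rot: [0.525, 0.473, 0.526, -0.474]
contact_force: [0.1, -0.2, 0.3]
gripper_width: 0.0007
```

```bash
python3 look.py 12; python3 -c "
from h import *
crop(cv2.imread('pics/s12.png')[:,:,::-1],190,150,310,240,6,'pics/sc12.png')"
```

```text
12.7167 [ 0.52486511 -0.07092797  0.07154498] yaw 0.10477403213728981 [ 0.09380372 -0.24399727  0.27665185] 0.000675547645449658
```

View pics/sc12.png

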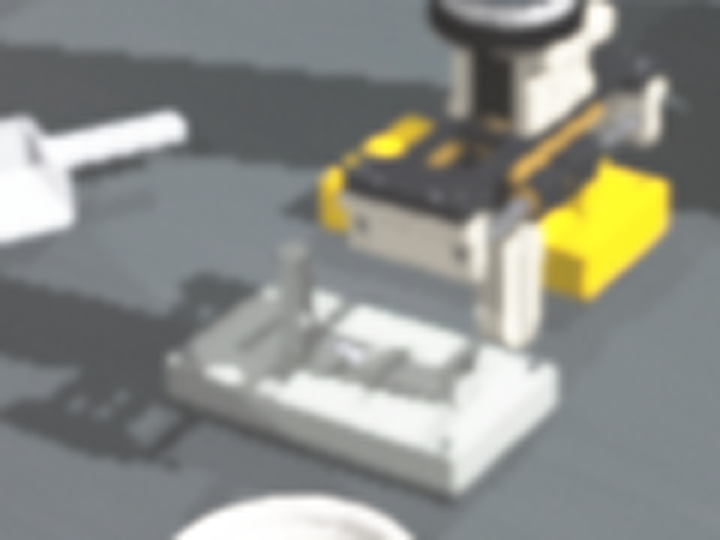

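View pics/w12.png

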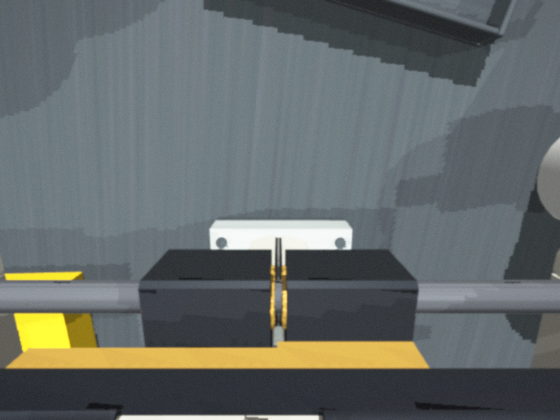

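drive_tool --series '[10,1,0,0,0,20,1,0,0,0,30,1,0,0,0,32,1,0,0,0,32,1,0,0,0]'

```text
t: 13.28
tool_pos: [0.5255, -0.0695, 0.0393]
tool_rot: [0.525, 0.472, 0.527, -0.473]
contact_force: [0.2, 0.5, -0.2]
gripper_width: 0.001
```

drive_tool --series '[0,0,4,0,0,0,0,8,0,0,0,0,12,0,0,0,0,15,0,0,0,0,18,0,0,0,0,20,0,0,0,0,20,0,0]'

```text
t: 13.87
tool_pos: [0.529, -0.0903, 0.041]
tool_rot: [0.526, 0.473, 0.525, -0.473]
contact_force: [-0.0, -0.1, -0.7]
gripper_width: 0.0007
```

drive_tool --series '[0,0,3,0,0,0,0,6,0,0,0,0,9,0,0,0,0,12,0,0,0,0,15,0,0,0,0,16,0,0]'

```text
t: 14.37
tool_pos: [0.5304, -0.1063, 0.0407]
tool_rot: [0.526, 0.473, 0.526, -0.473]
contact_force: [1.1, 2.5, 1.9]
gripper_width: 0.0004
```

```bash
python3 look.py 13; python3 -c "
from h import *
crop(cv2.imread('pics/s13.png')[:,:,::-1],190,150,310,240,6,'pics/sc13.png')"
```

```text
14.3667 [ 0.5303847  -0.10626349  0.04072868] yaw 0.10575384469273706 [1.08544103 2.54784139 1.94284644] 0.00039668373868816125
```

View pics/sc13.png

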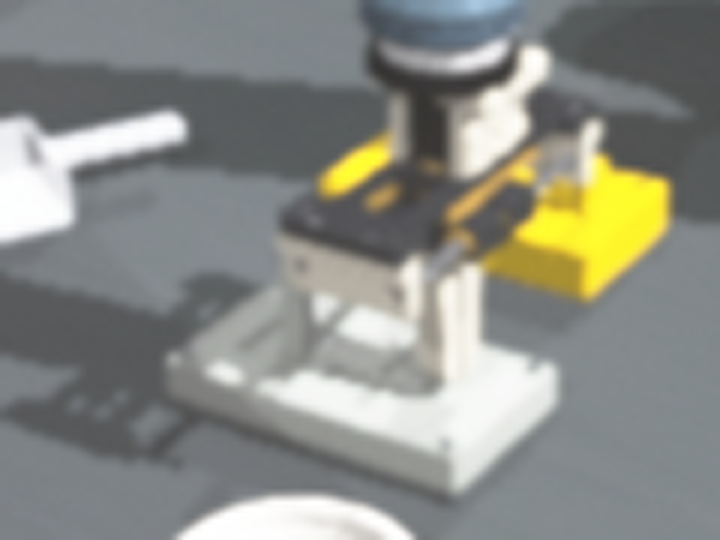

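drive_tool --series '[0,0,1,0,0,0,0,2,0,0,0,0,3,0,0,0,0,4,0,0,0,0,5,0,0,0,0,6,0,0]'

```text
t: 15.02
tool_pos: [0.5309, -0.1117, 0.0407]
tool_rot: [0.526, 0.473, 0.526, -0.473]
contact_force: [0.9, 2.6, -0.2]
gripper_width: 0.0007
```

drive_tool --series '[0,0,0.7,0,0,0,0,1.4,0,0,0,0,2,0,0,0,0,2.6,0,0,0,0,3,0,0]'

```text
t: 15.43
tool_pos: [0.531, -0.1126, 0.0407]
tool_rot: [0.525, 0.474, 0.527, -0.472]
contact_force: [0.5, 11.2, 3.4]
gripper_width: 0.0002
```

drive_tool --series '[0,0,-5,0,0,0,0,-14,0,0,-30,0,-16,0,0,-60,0,-16,0,0,-95,0,-16,0,0,-125,0,-16,0,0,-125,0,-16,0,0]'

```text
t: 16.02
tool_pos: [0.5333, -0.1003, 0.1725]
tool_rot: [0.53, 0.474, 0.522, -0.472]
contact_force: [1.3, -0.6, -0.2]
gripper_width: 0.0003
```

drive_tool --series '[0,0,35,0,0,0,0,75,0,0,0,0,100,0,0,0,0,100,0,0,0,0,100,0,0]'

```text
t: 16.43
tool_pos: [0.5399, -0.1994, 0.1651]
tool_rot: [0.525, 0.473, 0.525, -0.474]
contact_force: [-0.5, 0.5, -0.1]
gripper_width: 0.0005
```

```bash
python3 look.py 14; python3 -c "
from h import *
crop(cv2.imread('pics/w14.png')[:,:,::-1],200,40,350,250,3.8,'pics/c14.png')
crop(cv2.imread('pics/s14.png')[:,:,::-1],190,150,310,240,6,'pics/sc14.png')"
```

```text
16.4333 [ 0.53990755 -0.1994295   0.16507438] yaw 0.10334987797954347 [-0.47159638  0.45981386 -0.13532808] 0.0005113323356076497
```

View pics/c14.png

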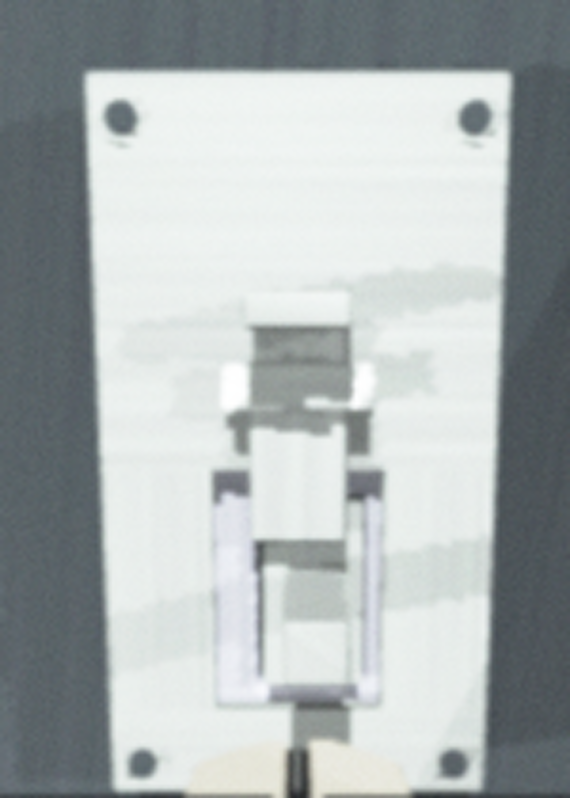

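View pics/sc14.png

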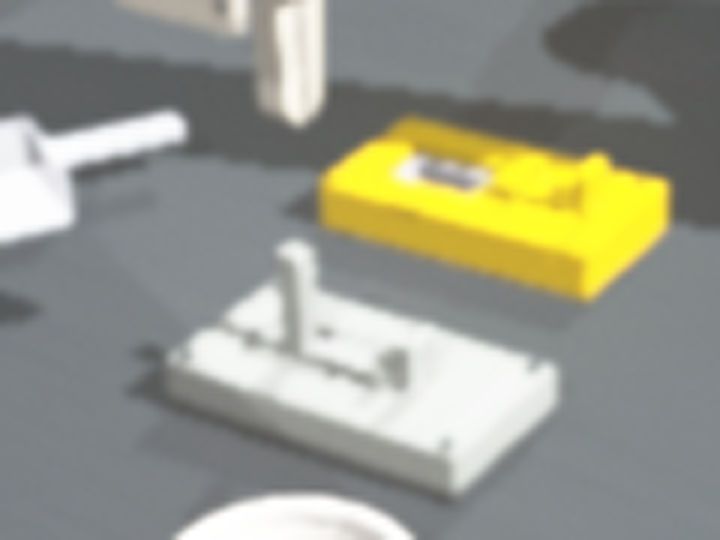

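```bash
python3 - <<'E'
from m import *
L=mk(14,200,40,3.8)
print("tab",L(247,293,.058),L(350,325,.058))
print("bar end",L(300,540,.036))
print("shank top",L(285,622,.09),L(350,622,.09),L(285,684,.09))
E
```

```text
tab [-10.99  73.47] [11.99 66.54]
bar end [ 0.71 14.44]
shank top [-2.47  5.77] [11.16  5.74] [-2.54 -7.77]
```

```bash
python3 -c "
from h import *
crop(cv2.imread('pics/w14.png')[:,:,::-1],250,105,310,235,6,'pics/c15.png')"
```

```text
(no output)
```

View pics/c15.png

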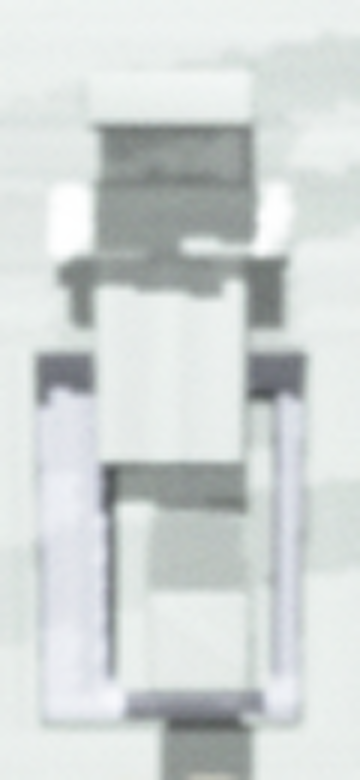

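```bash
python3 - <<'E'
from m import *
for t,L,pts in (("11",mk(11,200,40,3.8),[(55,75),(495,77),(92,123),(457,123),(190,488),(363,488)]),("14",mk(14,200,40,3.8),[(85,72),(512,72),(121,117),(475,117),(213,470),(383,470)])):
    print(t,[L(x,y,.03) for x,y in pts])
print("strap11",mk(11,200,40,3.8)(270,380,.042),mk(11,200,40,3.8)(270,425,.042))
L=mk(14,200,40,3.8);print("strap14",L(230,365,.042),L(230,410,.042))
E
```

```text
11 [array([-49.47, 124.64]), array([ 50.44, 124.34]), array([-41.5 , 114.53]), array([ 42.13, 114.61]), array([-20.87,  31.02]), array([21.74, 31.02])]
14 [array([-49.67, 124.69]), array([ 50.75, 124.44]), array([-41.57, 114.84]), array([ 42.38, 114.64]), array([-21.37,  31.48]), array([21.83, 31.39])]
strap11 [-0.8  57.38] [-0.85 47.12]
strap14 [-15.94  57.64] [-16.11  47.07]
```

```bash
python3 -c "
from station import arm,state
print(state()['contact_force']);print(arm.finish_job())"
```

```text
[0.89494402 0.04260693 0.60024291]
the job is handed in; nothing more can be done
None
```

The peg is fully home in the keyed hole, released and upright, and the latch is pushed across over its foot. I handed the job in at about 16.4 s of the 72 s allowed; no verdict is reported.

- **Insertion:** I found the hole about 4 mm off the recess's middle in x and 1 mm in y, so the foot went straight in without any shuffling. It met the bottom at the expected height. The downward push never exceeded about 9 N in any reading, against the 25 N limit.
- **Latch:** It slid at about 2.5 N, then stopped hard at 11 N. In the last pictures the tab's middle sits about 70.5 mm from the recess's middle, which is full travel, and the bar lies over the foot.
- **Peg after locking:** Its shank had not moved and still stood upright. Only the latch was touched after the release.

**Checks that disagreed:** Between pictures the tab moved only about 27 mm, because it first measured 3 mm closer to the recess than a fully back latch should be. The bar's end measured about 4 mm short of where I expected it. That fits full travel only if the bar's 60 mm is counted from the tab's back face. Both still put the latch at or above the required 26 mm.

I never touched the pots, trowel, scoop, jar or rake, and did not measure them again at the end.

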